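# Nest the sorting trays

### The arm

A 7-joint arm with a two-finger parallel gripper is mounted at the origin on the work surface. World frame = base frame: x ahead of the robot, y to its left, z up, the work surface at z = 0. Lengths are in m, angles in rad, forces in N, time in s.
With the tool pointing down it reaches from about 0.4 to 0.85 m from the base axis. Payload 4.5 kg.
Tool frame: the origin (TCP) lies at the very end of the fingers, on their centre line; the grasp point (between the pads) lies 19 mm behind it; z points along the fingers, y is the line along which they close (so a half turn about z gives the same grasp; the last joint's range is limited). The gripper opens to 88 mm and grips with 3 to 60 N. Pads are 18 mm wide; open, the fingers measure 123 mm over their backs; the gripper's body (75 mm by 187 mm) begins 45 mm behind the grasp point.
Start: joints at [-1.197, 0.689, -0.195, 1.565, 0.157, 0.902, -0.215], TCP at [0.208, 0.589, 0.239] pointing down, gripper open.
Joint ranges: [-3.01, 3.01], [-0.46, 2.08], [-1.47, 1.51], [0.13, 2.56], [-1, 4.14], [0.04, 2.09], [-2.66, 2.66]. Speed limits (rad/s): [2.57, 2.57, 3.14, 3.14, 3.14, 3.14, 3.14].

### API

Orientations are given as a unit quaternion [x, y, z, w].
In Python, from plant import r gives the robot as it stands. The module is installed in compiled form; this text tells all that it offers.
- The arm moves only by the tool step_arm, never from a script. Its argument "increments" is a list of rows, each a list of 2 entries, a list of its own where there are three numbers: the shift along the world's x, y, z in cm, then the turn, a rotation vector about the world's x, y, z in degrees. A call has exactly 10 rows; each row shifts and turns the commanded pose from where the row before left it; what a row does not reach is not made up. A row lasts 1/10 s, in which the tool goes at most 50 mm and 8.59 degrees, less where a joint would pass 70% of its speed; a pose out of reach is approached as far as the arm can. A call is refused whole if a number of a shift passes 5 or a number of a turn 8.59, either way. A call with a gripper value outside its range is refused whole. "fingers" is the opening, from 0 (shut) to 1 (fully open), set as the call begins (left out, the last holds). The fingers move at their own pace and stop on an object; "grip_force" is the grip in N (left out, the last holds). Time passes only in rows, so rows that do not move let the fingers close, or fill a call up. It gives the time, the measured TCP pose, the force, the opening and the grip force at its end, in the units of the state.
- r.get_state(): the state, without advancing time (a new reading comes with each control period).
- r.snapshot(name): name is "scene" or "top" or "wrist"; returns (picture, depth): 480x640x3 uint8, red, green, blue; 480x640 float32, m along the optical axis (not along the pixel's ray), 0 where there is no reading.
- r.calibration(name): a dict with "fov_y" (degrees; the focal length in pixels is half the picture's height over the tangent of half this angle, whatever the lens; pixels are square), "cx", "cy" (the principal point, pixels), "R" (3x3) and "t" (3): a world point X has camera coordinates R X + t. Camera axes: x right, y down, z forward; pixel columns grow to the right and rows downward; lengths in m; the calibration is good to about 2 mm. A picture is of the moment at which its call begins: read the wrist's pose just before it. calibration takes no time and is no camera call; for the wrist camera it gives the pose at the moment of the call.
- r.finish_job(): hands the job in; it is judged then, once.
The state is a dict: "clock": time; "q": joint angles; "qd": joint speeds; "joint_torque": joint torques, N m; "tool_pos": TCP position; "eef_rot": TCP orientation; "contact_force": force on the tool from outside, world axes, zero at the start; "moment": the same for the moment, N m; "opening": opening from 0.0 (shut) to 1.0 (fully open); "finger_force": force on a finger pad.
Only numpy, scipy, OpenCV 4.12 (cv2) and the standard library are available. Lean on these libraries where they do the work, as an engineer would, in place of code of your own. Each camera call takes 0.05 s, during which the arm holds its last target. There are 200 camera calls.

### The job

Move the wrench out of the way and leave it lying on the bench, clear of the trays. Then nest the three sorting trays in size order by sliding them along the bench, without lifting them: the yellow one right inside the orange one and the orange one right inside the blue one so that no tray sticks out of the open front of the next. Do not disturb the jar, the white cup or the chrome driver.

Things in the scene. Friction and masses are not known exactly. Their poses are not given: they have to be found in the camera images.
- large_tray: Blue scoop tray, loose, 0.8 kg: flat floor, side walls and back wall, no front wall, no top. Outside 160 mm long (x), 146 wide (y), 60 high; walls 3 mm, floor 2.5 mm. Origin: centre of the underside; x points to the back wall (outer face +80 mm), open front at -80 mm. The floor slopes up 6 mm over the last 18 mm at the back (heel), so a tray slid back first climbs into the next.
- medium_tray: Orange tray of the same form, loose, 0.3 kg: outside 135 mm long (x), 118 wide (y), 52 high; walls 3 mm, floor 2.5 mm, inside 112 wide. Origin: centre of the underside; x points to the back wall (outer face +67.5 mm), open front at -67.5 mm. Same heel. It can be slid with fingers lowered into it, pressing on the inside of its back wall.
- small_tray: Yellow tray of the same form, loose, 0.2 kg: outside 110 mm long (x), 90 wide (y), 44 high; walls 3 mm, floor 2.5 mm, inside 84 wide. Origin: centre of the underside; x points to the back wall (outer face +55 mm), open front at -55 mm. Same heel.
- wrench: Steel adjustable (crescent) wrench, 184 mm long, lying flat across the way in front of the blue tray's open front; handle 22 mm wide and 12 mm thick, head 48 mm wide and 15 mm thick; origin on the underside at the middle of its length (on the handle), x along the tool towards the jaws (jaw end at +92 mm).
- jar: Bystander: closed glass jar, 80 mm diameter, 120 mm high, origin at the centre of its underside.
- cup: Bystander: white hard sealing cup, 72 mm across, 55 mm high, origin at the centre of its underside.
- driver: Bystander: chrome driver lying flat, 190 mm long, x along it towards the tip.
Things that resemble listed ones, but are neither listed nor needed, are in the scene too. There is more than one size of the medium_tray; the job needs the largest.

How it is judged:
At the end, for the whole second after the job is handed in: Yellow tray on the orange one's floor, orange on the blue one's, level (0.06 to 0.1 rad), none sticking out of the next one's front by over 6 mm; wrench flat on the bench, moved over 50 mm, its middle over 80 mm from the blue tray's centre, touching no tray; all at rest (x of medium_tray in the frame of large_tray between -0.0185 and 0.014 m and y of medium_tray in the frame of large_tray between -0.016 and 0.016 m and z of medium_tray in the frame of large_tray below 0.008 m and x of small_tray in the frame of medium_tray between -0.0185 and 0.014 m and y of small_tray in the frame of medium_tray between -0.016 and 0.016 m and z of small_tray in the frame of medium_tray below 0.008 m and angle between large_tray's own z axis and vertical below 0.06 rad and angle between medium_tray's own z axis and vertical below 0.08 rad and angle between small_tray's own z axis and vertical below 0.1 rad and angle between the x axis of medium_tray and the x axis of large_tray, either way round below 0.3 rad and angle between the x axis of small_tray and the x axis of medium_tray, either way round below 0.3 rad and height (world z) of wrench below 0.015 m and horizontal distance between wrench and large_tray above 0.08 m and contact force between wrench and large_tray below 0.05 N and contact force between wrench and medium_tray below 0.05 N and contact force between wrench and small_tray below 0.05 N and linear speed of each of small_tray, medium_tray, wrench below 0.02 m/s and distance of wrench from where it was at the start of the episode above 0.05 m).
It fails at once if a tray is lifted more than 30 mm off the bench (height (world z) of any of small_tray, medium_tray, large_tray above 0.03 m).
It fails at once if the jar, cup or driver is moved more than 30 mm or the jar or cup tipped (distance of any of jar, cup, driver from where it was at the start of the episode above 0.03 m or angle between any of jar, cup's own z axis and vertical above 0.4 rad).
It also fails if it takes over 72 s, if anything falls off the work surface, if the arm or the gripper's body presses on something with over 40 N, if the wrist force passes 120 N, or if a joint passes its speed limit or range.

## Working session

There is one attempt and no reset: what is moved stays moved. The work goes in short steps, Python scripts to look and compute and a tool call to move; the robot and the scene stay as the last step left them, time stands still between calls to the robot, and variables do not carry over. Pictures are saved under pics/ and viewed, at most 10 in all, crops included, and the job is handed in when it is done.

Besides the shell and the picture viewer there is one more tool, called after "Emit:" in YAML: its name, and indented under it one key for each argument. step_arm: Moves the arm, as the interface text tells. Its arguments: {"type":"object","properties":{"increments":{"type":"array","items":{"type":"array"}},"fingers":{"type":"number"},"grip_force":{"type":"number"}},"required":["increments"]}

```bash
mkdir -p pics
cat > h.py <<'E'
import numpy as np, cv2
from plant import r
def snap(n):
    c=r.calibration(n); im,d=r.snapshot(n); return im,d,c
def save(im,f): cv2.imwrite('pics/'+f,im[:,:,::-1])
def pts(d,c):
    f=240/np.tan(np.radians(c['fov_y'])/2)
    v,u=np.mgrid[:480,:640]
    P=np.stack([(u-c['cx'])/f*d,(v-c['cy'])/f*d,d],-1)
    return (P-np.array(c['t']))@np.array(c['R'])
E
python3 - <<'E'
from h import *
for n in('top','scene'):
    im,d,c=snap(n); save(im,n+'0.png'); np.savez(n+'0.npz',im=im,d=d,P=pts(d,c)); print(n,c)
s=r.get_state(); print(s)
E
```

```text
top {'fov_y': 46.117008856487395, 'cx': 313.86002917521006, 'cy': 237.73854622928252, 'R': array([[ 0.09304161, -0.99565223,  0.00446057],
       [-0.9715089 , -0.09176444, -0.21851714],
       [ 0.2179764 ,  0.0159977 , -0.97582292]]), 't': array([-0.06210919,  0.54601964,  1.13060413])}
scene {'fov_y': 52.26716495406956, 'cx': 322.17972890973766, 'cy': 231.79573997957377, 'R': array([[-0.504909  ,  0.86315811,  0.00499783],
       [ 0.74475437,  0.43856052, -0.50299663],
       [-0.43635747, -0.25024537, -0.86427392]]), 't': array([ 0.29341711, -0.38032999,  1.31116136])}
{'clock': 0.1, 'q': array([-1.1971927 ,  0.68990438, -0.19453491,  1.56624815,  0.15730449,
        0.90250215, -0.21506727]), 'qd': array([ 0.00080644, -0.001577  ,  0.00014011, -0.00377965, -0.00172551,
        0.00149371,  0.00014406]), 'joint_torque': array([-2.95508908e-03, -5.28500962e+01, -1.27171598e+00, -1.53837723e+01,
       -5.26025647e-02,  1.99631264e-03,  5.19450100e-05]), 'tool_pos': array([0.20815705, 0.5887077 , 0.23798578]), 'eef_rot': array([ 1.69024272e-01,  9.85611535e-01, -8.30615521e-04, -8.34593197e-05]), 'contact_force': array([0.23792267, 0.16242798, 0.25688527]), 'moment': array([-0.00871554, -0.01181089, -0.00137843]), 'finger_force': 0.0, 'opening': 1.0001821877877017}
```

View pics/top0.png

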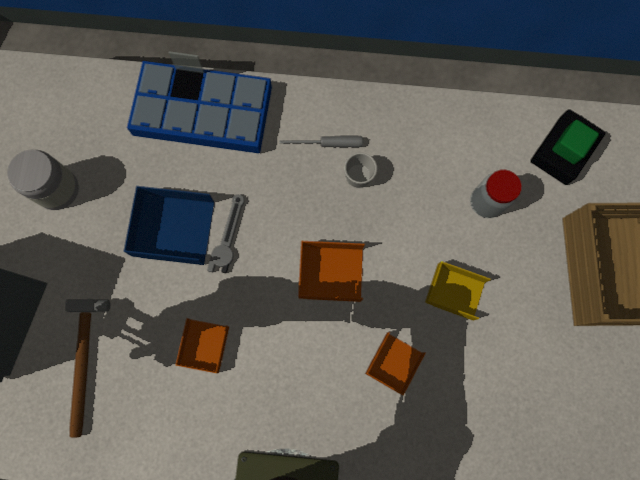

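View pics/scene0.png

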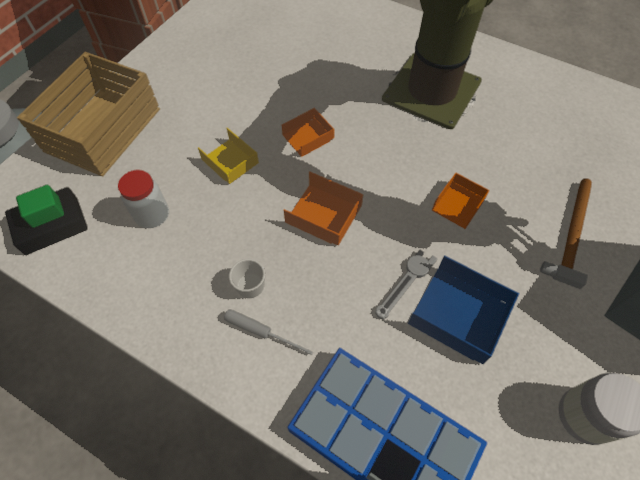

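Top view: the blue tray is near (170,225) with its opening to the right. The wrench is at (228,235), the large orange tray at (332,270), the yellow tray at (457,290), the cup at (361,170) and the driver at (322,141). The jar is the red-lidded one at (500,190), and the arm's shadow falls across the middle. Next I measure the trays and the wrench.

```bash
cat >> h.py <<'E'
HS={'blue':((100,120,25),(125,255,255)),'orange':((4,150,40),(16,255,255)),'yellow':((20,150,40),(32,255,255))}
def mask(im,k):
    return cv2.inRange(cv2.cvtColor(im,cv2.COLOR_RGB2HSV),*HS[k])>0
DIM={'blue':(.16,.146,.06),'orange':(.135,.118,.052),'yellow':(.11,.09,.044)}
def cloud(k,views,ctr,rad):
    Q=[]
    for im,P in views:
        m=mask(im,k); Q.append(P[m])
    Q=np.vstack(Q); return Q[(np.linalg.norm(Q[:,:2]-ctr,axis=1)<rad)&(Q[:,2]<.12)&(Q[:,2]>-.01)]
def tray(k,Q):
    L,W,H=DIM[k]
    w=Q[Q[:,2]>.5*H][:,:2].astype(np.float32)
    (c,s,a)=cv2.minAreaRect(Q[Q[:,2]>-.005][:,:2].astype(np.float32))
    c=np.array(c);a=np.radians(a)
    out=[]
    for i in range(4):
        t=a+i*np.pi/2; e=np.array([np.cos(t),np.sin(t)]); l=s[i%2]
        out.append((((Q[:,:2]-c)@e>l/2-.012)&(Q[:,2]>.6*H)&(abs((Q[:,:2]-c)@[-e[1],e[0]])<.3*s[1-i%2])).sum())
    i=int(np.argmin(out)); t=a+i*np.pi/2+np.pi
    print(k,'c',c.round(4),'size',np.round(s,4),'yaw',np.degrees((t+np.pi)%(2*np.pi)-np.pi).round(1),'wallcounts',out,'zmax',np.percentile(Q[:,2],98).round(3),'zmin',np.percentile(Q[:,2],2).round(3))
E
python3 - <<'E'
from h import *
V=[(lambda z:(z['im'],z['P']))(np.load(n+'0.npz')) for n in('top','scene')]
T=V[0][1]
for n,(u,v) in dict(blue=(175,228),wrench=(228,235),orange=(335,272),yellow=(457,292),cup=(361,165),drv=(322,141),jar=(503,185),o2=(203,347),o3=(397,363),gray=(38,168),lid=(200,100)).items(): print(n,T[v,u].round(3))
for k,(u,v),R in (('blue',(172,226),.125),('orange',(333,271),.105),('yellow',(457,290),.09)):
    for vv in ([V[0]],[V[1]],V):
        Q=cloud(k,vv,T[v,u][:2],R); print(len(Q)); tray(k,Q)
im,P=V[0]
# wrench
Q=[]
for im,P in V:
    hsv=cv2.cvtColor(im,cv2.COLOR_RGB2HSV)
    m=(np.linalg.norm(P[...,:2]-T[235,228][:2],axis=-1)<.13)&(P[...,2]>.006)&(P[...,2]<.03)&(hsv[...,1]<70)
    Q=P[m][:,:2].astype(np.float32); (c,s,a)=cv2.minAreaRect(Q); print('wr',c,s,a,np.median(P[m][:,2]),Q[np.argmax(Q[:,0])],Q[np.argmin(Q[:,0])])
E
```

```text
blue [0.555 0.299 0.004]
wrench [0.549 0.179 0.012]
orange [ 0.49  -0.063  0.003]
yellow [ 0.471 -0.33   0.005]
cup [ 0.742 -0.101  0.004]
drv [ 0.783 -0.008  0.025]
jar [ 0.682 -0.387  0.122]
o2 [0.303 0.203 0.002]
o3 [ 0.309 -0.21   0.003]
gray [0.626 0.561 0.131]
lid [0.846 0.276 0.045]
5429
blue c [0.5535 0.3039] size [0.1598 0.1471] yaw 88.9 wallcounts [np.int64(133), np.int64(143), np.int64(0), np.int64(168)] zmax 0.06 zmin -0.002
5758
blue c [0.5545 0.3048] size [0.1577 0.1486] yaw 89.1 wallcounts [np.int64(110), np.int64(282), np.int64(0), np.int64(208)] zmax 0.059 zmin -0.001
11187
blue c [0.5543 0.3039] size [0.1598 0.1486] yaw 88.9 wallcounts [np.int64(244), np.int64(427), np.int64(0), np.int64(377)] zmax 0.06 zmin -0.002
3575
orange c [ 0.4932 -0.0556] size [0.1308 0.138 ] yaw 92.1 wallcounts [np.int64(2), np.int64(32), np.int64(102), np.int64(0)] zmax 0.053 zmin -0.002
2769
orange c [ 0.4878 -0.0519] size [0.1202 0.137 ] yaw 92.5 wallcounts [np.int64(152), np.int64(99), np.int64(168), np.int64(0)] zmax 0.052 zmin -0.001
6344
orange c [ 0.4932 -0.0537] size [0.1308 0.1418
[... 205 characters left out ...]
np.int64(0), np.int64(74)] zmax 0.046 zmin -0.002
1275
yellow c [ 0.4721 -0.3227] size [0.1137 0.0902] yaw 74.9 wallcounts [np.int64(118), np.int64(60), np.int64(0), np.int64(62)] zmax 0.044 zmin -0.001
3567
yellow c [ 0.4749 -0.3292] size [0.1248 0.1006] yaw 74.9 wallcounts [np.int64(204), np.int64(165), np.int64(0), np.int64(100)] zmax 0.046 zmin -0.002
wr (0.553348183631897, 0.15630915760993958) (0.19779959321022034, 0.22424858808517456) 87.39524841308594 0.013085760595015154 [0.66879237 0.22673644] [0.44294047 0.19659205]
wr (0.5539811253547668, 0.19230985641479492) (0.06841757893562317, 0.17982466518878937) 88.97265625 0.012471422575764411 [0.64348125 0.16852233] [0.46438667 0.21084747]
```

Run:
```python
from h import *
for n in('top','scene'):
    z=np.load(n+'0.npz'); im,P=z['im'],z['P']
    hsv=cv2.cvtColor(im,cv2.COLOR_RGB2HSV)
    m=(P[...,2]>.007)&(P[...,2]<.025)&(P[...,0]>.44)&(P[...,0]<.67)&(P[...,1]>.12)&(P[...,1]<.25)&(hsv[...,1]<90)
    nn,l,st,_=cv2.connectedComponentsWithStats(m.astype(np.uint8)); i=1+np.argmax(st[1:,4]); Q=P[l==i]
    print(n,st[i],Q[:,0].min(),Q[:,0].max())
    for x in np.arange(.46,.65,.02):
        b=Q[abs(Q[:,0]-x)<.01]
        if len(b): print(round(x,2),len(b),np.percentile(b[:,1],[3,50,97]).round(4),b[:,2].mean().round(4))
```

```text
top [ 207  194   37   79 1015] 0.46505974105184456 0.6446384858595403
0.46 26 [0.1748 0.2043 0.2133] 0.0145
0.48 152 [0.1722 0.1917 0.213 ] 0.0145
0.5 201 [0.1648 0.187  0.2098] 0.015
0.52 131 [0.1701 0.1868 0.2048] 0.0143
0.54 89 [0.1708 0.1805 0.1925] 0.0122
0.56 93 [0.1674 0.1789 0.1897] 0.0124
0.58 86 [0.1658 0.176  0.1866] 0.0118
0.6 88 [0.1618 0.1722 0.183 ] 0.0124
0.62 88 [0.157  0.1695 0.1802] 0.0126
0.64 61 [0.1562 0.1672 0.1806] 0.0122
scene [ 376  249   62   70 1075] 0.46438668176861386 0.6434812386866844
0.46 23 [0.177  0.2071 0.2164] 0.0132
0.48 136 [0.1735 0.1927 0.2139] 0.0138
0.5 189 [0.167  0.1896 0.2115] 0.0143
0.52 153 [0.1701 0.1883 0.2077] 0.0134
0.54 89 [0.1731 0.1838 0.1932] 0.0113
0.56 97 [0.1696 0.1801 0.1909] 0.0114
0.58 99 [0.1671 0.1777 0.188 ] 0.0111
0.6 98 [0.1637 0.1743 0.1848] 0.0113
0.62 105 [0.159  0.1714 0.1823] 0.0115
0.64 86 [0.1575 0.1702 0.1817] 0.0112
```

Emit:
step_arm:
  increments:
    - [[2.4,-2.85,0],[0,0,1.1]]
    - [[2.4,-2.85,0],[0,0,1.1]]
    - [[2.4,-2.85,0],[0,0,1.1]]
    - [[2.4,-2.85,0],[0,0,1.1]]
    - [[2.4,-2.85,0],[0,0,1.1]]
    - [[2.4,-2.85,0],[0,0,1.1]]
    - [[2.4,-2.85,0],[0,0,1.1]]
    - [[2.4,-2.85,0],[0,0,1.1]]
    - [[2.4,-2.85,0],[0,0,1.1]]
    - [[2.4,-2.85,0],[0,0,0.8]]
  fingers: 0.45
  grip_force: 40

```text
clock: 1.1
tool_pos: [0.449, 0.3029, 0.2385]
eef_rot: [0.076, 0.997, -0.0, -0.0]
contact_force: [0.8, 0.0, -0.4]
opening: 0.451
finger_force: 0.0
```

Emit:
step_arm:
  increments:
    - [[2.5,-3.0,0],[0,0,0]]
    - [[2.5,-3.0,0],[0,0,0]]
    - [[2.5,-3.0,0],[0,0,0]]
    - [[2.5,-3.1,0],[0,0,0]]
    - [[0.1,-0.1,-3],[0,0,0]]
    - [[0,0,-3],[0,0,0]]
    - [[0,0,-3],[0,0,0]]
    - [[0,0,-3],[0,0,0]]
    - [[0,0,-2],[0,0,0]]
    - [[0,0,0],[0,0,0]]

```text
clock: 2.1
tool_pos: [0.5471, 0.1814, 0.0959]
eef_rot: [0.076, 0.997, -0.001, -0.003]
contact_force: [-1.5, -0.3, -0.4]
opening: 0.446
finger_force: 0.0
```

Run:
```python
from h import *
print(r.get_state()['tool_pos'])
im,d,c=snap('wrist'); save(im,'w1.png'); P=pts(d,c)
m=(P[...,2]>.007)&(P[...,2]<.02)&(P[...,0]>.44)&(P[...,0]<.67)&(P[...,1]>.12)&(P[...,1]<.22)
Q=P[m]
for x in np.arange(.48,.65,.02):
    b=Q[abs(Q[:,0]-x)<.01]
    if len(b): print(round(x,2),len(b),np.percentile(b[:,1],[3,50,97]).round(4),b[:,2].mean().round(4))
```

```text
[0.54711992 0.18135999 0.09590582]
0.48 2635 [0.1725 0.1923 0.2137] 0.0142
0.5 3172 [0.167  0.1889 0.2104] 0.0144
0.52 1853 [0.1713 0.187  0.2057] 0.0137
0.54 1290 [0.1719 0.1826 0.1931] 0.0114
0.56 1192 [0.1692 0.1798 0.1903] 0.0115
0.58 1140 [0.1661 0.1767 0.1874] 0.0114
0.6 1053 [0.1632 0.1736 0.1839] 0.0115
0.62 143 [0.1621 0.1751 0.1823] 0.0114
```

View pics/w1.png

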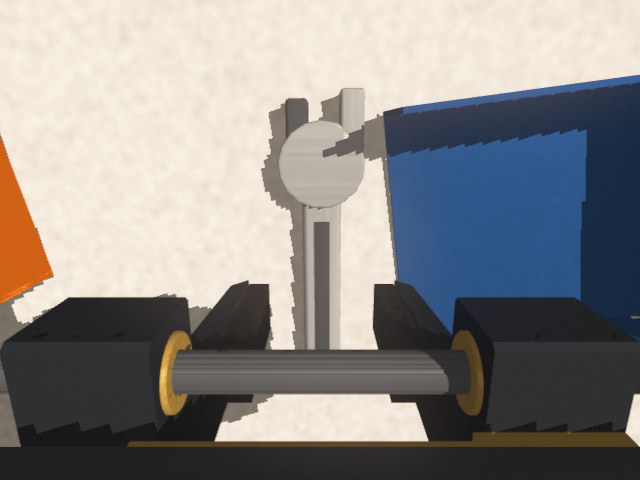

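The handle (318,290) is centred between the fingers (about 260 and 380), and the blue tray's front edge at column 390 is clear of them. Descending to grip.

Emit:
step_arm:
  increments:
    - [[0.1,0,-2],[0,0,0]]
    - [[0,0,-2],[0,0,0]]
    - [[0,0,-2],[0,0,0]]
    - [[0,0,-1.6],[0,0,0]]
    - [[0,0,-1.2],[0,0,0]]
    - [[0,0,-0.4],[0,0,0]]
    - [[0,0,0],[0,0,0]]
    - [[0,0,0],[0,0,0]]
    - [[0,0,0],[0,0,0]]
    - [[0,0,0],[0,0,0]]

```text
clock: 3.15
tool_pos: [0.5507, 0.1824, 0.0074]
eef_rot: [0.076, 0.997, 0.0, 0.0]
contact_force: [-1.4, 0.8, 0.3]
opening: 0.452
finger_force: 0.0
```

Emit:
step_arm:
  increments:
    - [[0,0,0],[0,0,0]]
    - [[0,0,0],[0,0,0]]
    - [[0,0,0],[0,0,0]]
    - [[0,0,0],[0,0,0]]
    - [[0,0,0],[0,0,0]]
    - [[0,0,0],[0,0,0]]
    - [[0,0,0.5],[0,0,0]]
    - [[0,0,1],[0,0,0]]
    - [[0,0,1.5],[0,0,0]]
    - [[0,0,2],[0,0,0]]
  fingers: 0

```text
clock: 4.15
tool_pos: [0.5499, 0.1824, 0.0576]
eef_rot: [0.076, 0.997, -0.0, -0.0]
contact_force: [-0.1, -0.0, -2.3]
opening: 0.238
finger_force: 40.0
```

Emit:
step_arm:
  increments:
    - [[0,0,2],[0,0,0]]
    - [[0,-0.5,2],[0,0,-8]]
    - [[1,-0.5,1],[0,0,-8]]
    - [[1.5,-0.5,0],[0,0,-8]]
    - [[2,-0.5,0],[0,0,-8]]
    - [[2,-0.5,0],[0,0,-8]]
    - [[2,-0.5,0],[0,0,-8]]
    - [[2,-0.5,0],[0,0,-8]]
    - [[2,-1,0],[0,0,-8]]
    - [[1.5,-0.7,0],[0,0,-8]]

```text
clock: 5.15
tool_pos: [0.6913, 0.13, 0.108]
eef_rot: [0.65, 0.76, 0.001, 0.0]
contact_force: [-1.1, -1.2, -2.5]
opening: 0.243
finger_force: 40.0
```

Emit:
step_arm:
  increments:
    - [[0,0,-2],[0,0,-8]]
    - [[0,0,-2],[0,0,0]]
    - [[0,0,-2],[0,0,0]]
    - [[0,0,-1.5],[0,0,0]]
    - [[0,0,-1],[0,0,0]]
    - [[0,0,-0.5],[0,0,0]]
    - [[0,0,-0.5],[0,0,0]]
    - [[0,0,0],[0,0,0]]
    - [[0,0,0],[0,0,0]]
    - [[0,0,0],[0,0,0]]

```text
clock: 6.15
tool_pos: [0.6908, 0.1304, 0.0125]
eef_rot: [0.699, 0.715, 0.001, 0.0]
contact_force: [0.6, 0.3, -2.6]
opening: 0.239
finger_force: 40.0
```

Emit:
step_arm:
  increments:
    - [[0,0,-0.3],[0,0,0]]
    - [[0,0,-0.2],[0,0,0]]
    - [[0,0,0],[0,0,0]]
    - [[0,0,0],[0,0,0]]
    - [[0,0,0],[0,0,0]]
    - [[0,0,0],[0,0,0]]
    - [[0,0,0],[0,0,0]]
    - [[0,0,0],[0,0,0]]
    - [[0,0,0],[0,0,0]]
    - [[0,0,0],[0,0,0]]

```text
clock: 7.15
tool_pos: [0.6904, 0.1304, 0.0069]
eef_rot: [0.699, 0.715, 0.0, 0.0]
contact_force: [-0.9, -0.5, 2.5]
opening: 0.239
finger_force: 40.0
```

Emit:
step_arm:
  increments:
    - [[0,0,0],[0,0,0]]
    - [[0,0,0],[0,0,0]]
    - [[0,0,0],[0,0,0]]
    - [[0,0,0],[0,0,0]]
    - [[0,0,1],[0,0,0]]
    - [[0,0,2],[0,0,0]]
    - [[0,0,3],[0,0,0]]
    - [[0,0,3],[0,0,0]]
    - [[0,0,3],[0,0,0]]
    - [[-1,-1,0],[0,0,0]]
  fingers: 0.45

```text
clock: 8.15
tool_pos: [0.6851, 0.1227, 0.1339]
eef_rot: [0.699, 0.715, 0.006, 0.003]
contact_force: [0.4, 0.3, 1.7]
opening: 0.451
finger_force: 0.0
```

Emit:
step_arm:
  increments:
    - [[-3.2,-2.4,0],[0,0,0]]
    - [[-3.2,-2.4,0],[0,0,0]]
    - [[-3.2,-2.4,0],[0,0,0]]
    - [[-3.2,-2.4,0],[0,0,0]]
    - [[-3.2,-2.4,0],[0,0,0]]
    - [[-3.0,-2.5,0],[0,0,0.7]]
    - [[0,0,-2],[0,0,0]]
    - [[0,0,-2],[0,0,0]]
    - [[0,0,0],[0,0,0]]
    - [[0,0,0],[0,0,0]]
  fingers: 0.74

```text
clock: 9.15
tool_pos: [0.4911, -0.0247, 0.0878]
eef_rot: [0.695, 0.719, 0.001, 0.001]
contact_force: [0.0, 0.1, -0.1]
opening: 0.74
finger_force: 0.0
```

Run:
```python
from h import *
print(r.get_state()['tool_pos'])
im,d,c=snap('wrist'); save(im,'w2.png'); P=pts(d,c)
m=mask(im,'orange')&(P[...,2]>.04)&(P[...,2]<.058); Q=P[m]
print(len(Q),Q[:,:2].min(0),Q[:,:2].max(0)); 
for y in np.arange(-.12,.03,.02):
    b=Q[abs(Q[:,1]-y)<.005]
    if len(b): print('y',round(y,2),len(b),np.percentile(b[:,0],[2,50,98]).round(4))
for x in np.arange(.44,.55,.02):
    b=Q[abs(Q[:,0]-x)<.005]
    if len(b): print('x',round(x,2),len(b),np.percentile(b[:,1],[2,50,98]).round(4))
```

```text
[ 0.49107312 -0.02469769  0.08782426]
6083 [ 0.42369793 -0.12215673] [0.5470081  0.01773953]
y -0.12 148 [0.4299 0.4324 0.5458]
y -0.1 304 [0.4291 0.5438 0.5467]
y -0.04 21 [0.426  0.4273 0.429 ]
y -0.02 532 [0.4255 0.4285 0.5429]
y 0.0 574 [0.4246 0.4276 0.5419]
y 0.02 865 [0.4852 0.5187 0.5406]
x 0.44 238 [0.0101 0.0124 0.0133]
x 0.46 224 [0.0112 0.0133 0.0143]
x 0.48 239 [0.0119 0.0141 0.0151]
x 0.5 222 [0.013  0.0151 0.016 ]
x 0.52 238 [0.0137 0.0159 0.0169]
x 0.54 1538 [-0.1138 -0.0099  0.0174]
```

View pics/w2.png

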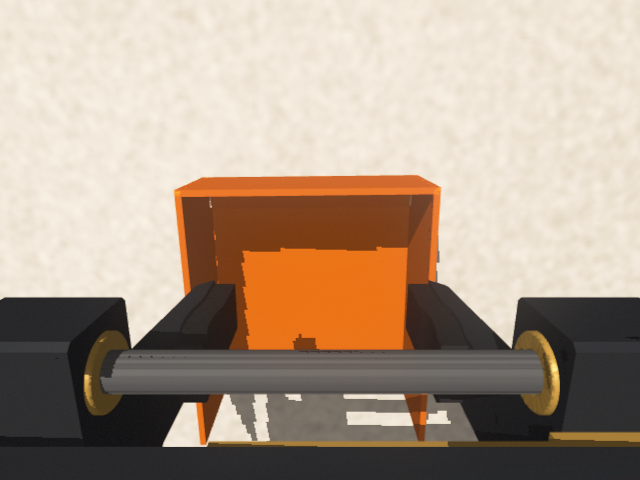

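The tray's back wall runs from (178,190) to (440,188), with the fingers inside at about 225 and 415, slightly toward one wall. Its yaw is about 92.3° and its centre is at x≈0.484 by the fingers, so I shift x by -0.6 cm and lower.

Emit:
step_arm:
  increments:
    - [[-0.6,0.2,-1],[0,0,0.4]]
    - [[0,0,-1.5],[0,0,0]]
    - [[0,0,-1.5],[0,0,0]]
    - [[0,0,-1.5],[0,0,0]]
    - [[0,0,-1],[0,0,0]]
    - [[0,0,-0.7],[0,0,0]]
    - [[0,0.5,0],[0,0,0]]
    - [[0,0.5,0],[0,0,0]]
    - [[0,0.5,0],[0,0,0]]
    - [[0,0.5,0],[0,0,0]]

```text
clock: 10.2
tool_pos: [0.4846, -0.0019, 0.0152]
eef_rot: [0.692, 0.722, 0.0, 0.0]
contact_force: [-0.3, 0.1, 0.4]
opening: 0.742
finger_force: 0.0
```

Emit:
step_arm:
  increments:
    - [[0,0.5,0],[0,0,0]]
    - [[0.3,1,0],[0,0,-0.4]]
    - [[0.7,1.5,0],[0,0,-0.4]]
    - [[0.8,1.6,0],[0,0,-0.4]]
    - [[1,1.6,0],[0,0,-0.4]]
    - [[1,1.6,0],[0,0,-0.4]]
    - [[1,1.6,0],[0,0,-0.4]]
    - [[1,1.6,0],[0,0,-0.4]]
    - [[1,1.6,0],[0,0,-0.4]]
    - [[0.3,1.2,0],[0,0,-0.1]]

```text
clock: 11.2
tool_pos: [0.556, 0.1368, 0.0147]
eef_rot: [0.713, 0.701, 0.0, 0.0]
contact_force: [-1.6, -3.4, 0.5]
opening: 0.738
finger_force: 1.3
```

```bash
cat >> h.py <<'E'
def rim(P,m,z0,z1,ys,xs):
    Q=P[m&(P[...,2]>z0)&(P[...,2]<z1)]
    for y in ys:
        b=Q[abs(Q[:,1]-y)<.005]
        if len(b): print('y',round(y,3),len(b),np.percentile(b[:,0],[2,50,98]).round(4))
    for x in xs:
        b=Q[abs(Q[:,0]-x)<.005]
        if len(b): print('x',round(x,3),len(b),np.percentile(b[:,1],[2,50,98]).round(4))
E
python3 - <<'E'
from h import *
s=r.get_state();print(s['tool_pos'],s['contact_force'])
im,d,c=snap('wrist'); save(im,'w3.png'); P=pts(d,c)
rim(P,mask(im,'orange'),.04,.058,np.arange(.0,.19,.02),np.arange(.49,.62,.02))
print('blue');rim(P,mask(im,'blue'),.05,.07,np.arange(.2,.4,.03),np.arange(.47,.65,.02))
E
```

```text
[0.55597276 0.13684777 0.01470537] [-1.61971793 -3.44805347  0.46990088]
y 0.1 1 [0.6087 0.6087 0.6087]
y 0.14 381 [0.497  0.6092 0.6107]
x 0.49 3 [0.151  0.1512 0.1514]
x 0.51 879 [0.1483 0.1511 0.1518]
x 0.53 879 [0.1481 0.1507 0.1515]
x 0.55 878 [0.1476 0.1505 0.1512]
x 0.57 879 [0.1474 0.1502 0.1508]
x 0.59 874 [0.1471 0.1498 0.1505]
x 0.61 843 [0.1409 0.1492 0.1501]
blue
y 0.23 1006 [0.4802 0.6208 0.6235]
```

Emit:
step_arm:
  increments:
    - [[0,1.5,0],[0,0,0]]
    - [[0,1.5,0.2],[0,0,0]]
    - [[0.1,1.5,0.2],[0,0,0]]
    - [[0,1.5,0.2],[0,0,0]]
    - [[0,1.5,0],[0,0,0]]
    - [[0.1,1.5,0],[0,0,0]]
    - [[0,1.5,0],[0,0,0]]
    - [[0,1.5,0],[0,0,0]]
    - [[0.1,1.5,0],[0,0,0]]
    - [[0,1.5,0],[0,0,0]]

```text
clock: 12.25
tool_pos: [0.5585, 0.2864, 0.0209]
eef_rot: [0.713, 0.701, 0.0, 0.0]
contact_force: [1.0, -3.9, 2.9]
opening: 0.74
finger_force: 2.2
```

Emit:
step_arm:
  increments:
    - [[0,1,0],[0,0,0]]
    - [[0,1,0],[0,0,0]]
    - [[0,1,0],[0,0,0]]
    - [[0.1,1,0],[0,0,0]]
    - [[0,1,0],[0,0,0]]
    - [[0,0.8,0],[0,0,0]]
    - [[0,0.5,0],[0,0,0]]
    - [[0,0,0],[0,0,0]]
    - [[0,0,0],[0,0,0]]
    - [[0,0,0],[0,0,0]]

```text
clock: 13.25
tool_pos: [0.5593, 0.3473, 0.0208]
eef_rot: [0.713, 0.701, -0.0, 0.0]
contact_force: [-0.3, -5.0, 3.7]
opening: 0.741
finger_force: 2.1
```

Run:
```python
from h import *
s=r.get_state();print(s['tool_pos'],s['contact_force'])
im,d,c=snap('wrist'); save(im,'w4.png'); P=pts(d,c)
rim(P,mask(im,'orange'),.045,.066,np.arange(.3,.4,.02),np.arange(.49,.62,.03))
print('blue');rim(P,mask(im,'blue'),.05,.07,np.arange(.26,.45,.03),np.arange(.47,.65,.03))
```

```text
[0.55927003 0.34732823 0.02077561] [-0.33002225 -4.96728736  3.69094386]
y 0.34 38 [0.518  0.5248 0.5941]
y 0.36 7837 [0.501  0.5579 0.6141]
x 0.52 690 [0.3392 0.3621 0.3629]
x 0.55 639 [0.3593 0.3617 0.3624]
x 0.58 636 [0.3588 0.3613 0.362 ]
x 0.61 1024 [0.351  0.3596 0.3615]
blue
y 0.38 7778 [0.4825 0.5764 0.6257]
x 0.5 697 [0.3836 0.3861 0.3867]
x 0.53 725 [0.3828 0.3854 0.3861]
x 0.56 707 [0.3822 0.3848 0.3855]
x 0.59 707 [0.3816 0.3842 0.3848]
x 0.62 1536 [0.3654 0.3779 0.3842]
```

View pics/w4.png

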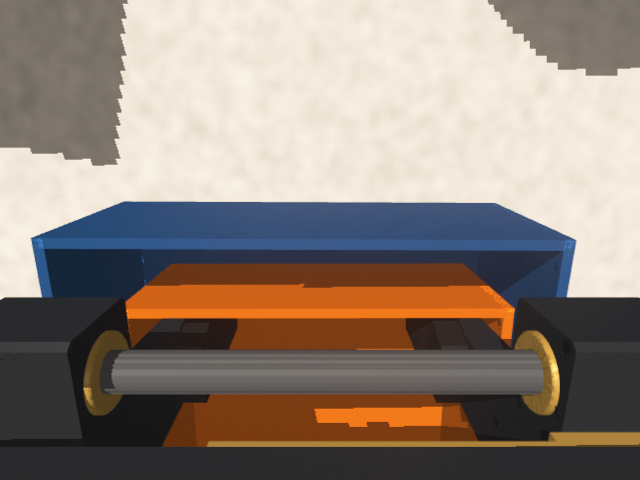

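Orange (128–514) sits inside blue (35–575), centred. It is 11 mm short of blue's centre, so I push it 8 mm further, back off and lift out.

Emit:
step_arm:
  increments:
    - [[0,0.4,0],[0,0,0]]
    - [[0,0.4,0],[0,0,0]]
    - [[0,0,0],[0,0,0]]
    - [[0,-0.5,0],[0,0,0]]
    - [[0,-1,0],[0,0,0]]
    - [[0,0,1.5],[0,0,0]]
    - [[0,0,2.5],[0,0,0]]
    - [[0,0,3],[0,0,0]]
    - [[0,0,4],[0,0,0]]
    - [[0,-2,2],[0,0,0]]
  fingers: 0.74

```text
clock: 14.3
tool_pos: [0.5602, 0.3259, 0.155]
eef_rot: [0.711, 0.703, 0.004, -0.001]
contact_force: [0.8, 0.3, 0.1]
opening: 0.739
finger_force: 0.0
```

Run:
```python
from h import *
s=r.get_state();print(s['tool_pos'],s['contact_force'],s['q'])
im,d,c=snap('top'); save(im,'t5.png'); P=pts(d,c)
np.savez('top5.npz',im=im,P=P)
im2,d2,c2=snap('scene'); P2=pts(d2,c2)
for i,Pq in ((im,P),(im2,P2)):
    hsv=cv2.cvtColor(i,cv2.COLOR_RGB2HSV)
    m=(Pq[...,2]>.007)&(Pq[...,2]<.025)&(Pq[...,0]>.64)&(Pq[...,0]<.74)&(Pq[...,1]>.0)&(Pq[...,1]<.26)&(hsv[...,1]<90)
    Q=Pq[m]; print('wrench',len(Q),cv2.minAreaRect(Q[:,:2].astype(np.float32)))
    Q=Pq[mask(i,'yellow')&(abs(Pq[...,0]-.47)<.12)&(abs(Pq[...,1]+.33)<.12)&(Pq[...,2]>.036)&(Pq[...,2]<.05)]
    print(len(Q),cv2.minAreaRect(Q[:,:2].astype(np.float32)))
    b=cv2.boxPoints(cv2.minAreaRect(Q[:,:2].astype(np.float32)));print(b.round(4).tolist())
```

```text
[0.56020407 0.32593524 0.15500455] [0.7594392  0.33503525 0.11908048] [-0.72507618  0.82988627  0.24285965  1.5879086  -0.26831615  0.74874779
 -0.37450024]
wrench 979 ((0.6856980323791504, 0.12780305743217468), (0.08859944343566895, 0.24870261549949646), 1.0409140586853027)
305 ((0.47161826491355896, -0.32382577657699585), (0.11001604050397873, 0.09149494767189026), 75.22406005859375)
[[0.41339999437332153, -0.3652999997138977], [0.501800000667572, -0.388700008392334], [0.5299000144004822, -0.2822999954223633], [0.4413999915122986, -0.2590000033378601]]
wrench 1260 ((0.687711238861084, 0.1291092485189438), (0.1840294450521469, 0.04620547592639923), 87.6207504272461)
213 ((0.47256121039390564, -0.32263919711112976), (0.11173876374959946, 0.08957645297050476), 74.71014404296875)
[[0.4146000146865845, -0.36469998955726624], [0.5009999871253967, -0.38830000162124634], [0.5304999947547913, -0.28060001134872437], [0.4440999925136566, -0.25690001249313354]]
```

View pics/t5.png

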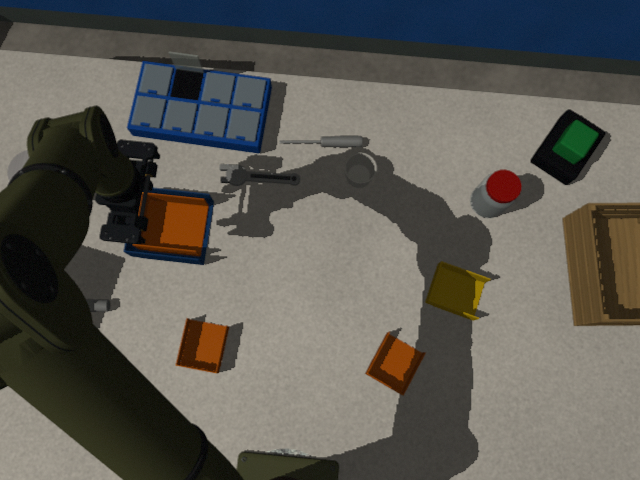

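Top view: orange is nested in blue at (170,225), the wrench is clear at (260,176), yellow is at (457,290), and the bystanders have not moved. Next is the yellow tray.

Emit:
step_arm:
  increments:
    - [[-0.5,-4,0],[0,0,-1]]
    - [[-0.5,-4,0],[0,0,-1]]
    - [[-0.5,-4,0],[0,0,-1]]
    - [[-0.5,-4,0],[0,0,-1]]
    - [[-0.5,-4,0],[0,0,-1]]
    - [[-0.5,-4,0],[0,0,-1]]
    - [[-0.5,-4,0],[0,0,-1]]
    - [[-0.5,-4,0],[0,0,-1]]
    - [[-0.5,-4,0],[0,0,-1]]
    - [[-0.5,-4,0],[0,0,-1]]
  fingers: 0.42

```text
clock: 15.4
tool_pos: [0.5089, -0.0795, 0.1503]
eef_rot: [0.772, 0.636, 0.0, -0.0]
contact_force: [0.7, 0.0, 0.6]
opening: 0.422
finger_force: 0.0
```

Emit:
step_arm:
  increments:
    - [[-0.6,-4,0],[0,0,-1]]
    - [[-0.6,-4,0],[0,0,-1]]
    - [[-0.5,-4,0],[0,0,-1]]
    - [[-0.6,-4,0],[0,0,-1]]
    - [[-0.5,-4,0],[0,0,-0.4]]
    - [[-0.5,-3,-1],[0,0,0]]
    - [[0,0,-2],[0,0,0]]
    - [[0,0,-2],[0,0,0]]
    - [[0,0,-2],[0,0,0]]
    - [[0,0,0],[0,0,0]]

```text
clock: 16.4
tool_pos: [0.475, -0.307, 0.0781]
eef_rot: [0.795, 0.606, -0.001, -0.003]
contact_force: [-0.2, -0.3, -0.3]
opening: 0.423
finger_force: 0.0
```

Run:
```python
from h import *
s=r.get_state();print(s['tool_pos'],s['contact_force'],s['eef_rot'])
im,d,c=snap('wrist'); save(im,'w6.png'); P=pts(d,c)
T=P.copy(); a=np.radians(75); e=np.array([np.cos(a),np.sin(a)]); n=np.array([e[1],-e[0]])
D=P[...,:2]-s['tool_pos'][:2]; T[...,0]=D@n; T[...,1]=D@e   # tool-local: x=right across, y=ahead
rim(T,mask(im,'yellow'),.034,.052,np.arange(-.06,.05,.02),np.arange(-.04,.05,.02))
```

```text
[ 0.47498079 -0.3069946   0.07808923] [-0.18873236 -0.31390051 -0.30629239] [ 7.95246964e-01  6.06279255e-01 -5.24003235e-04 -2.73073064e-03]
y 0.0 435 [-0.0455 -0.0425  0.0439]
y 0.02 474 [-0.0455 -0.0424  0.0439]
y 0.04 1533 [-0.0438 -0.0001  0.0421]
x -0.04 1080 [-0.0701  0.0186  0.0369]
x -0.02 223 [0.034  0.0361 0.037 ]
x 0.0 233 [0.0339 0.0362 0.0371]
x 0.02 238 [0.0339 0.0361 0.0371]
x 0.04 1203 [-0.0708  0.0164  0.037 ]
```

View pics/w6.png

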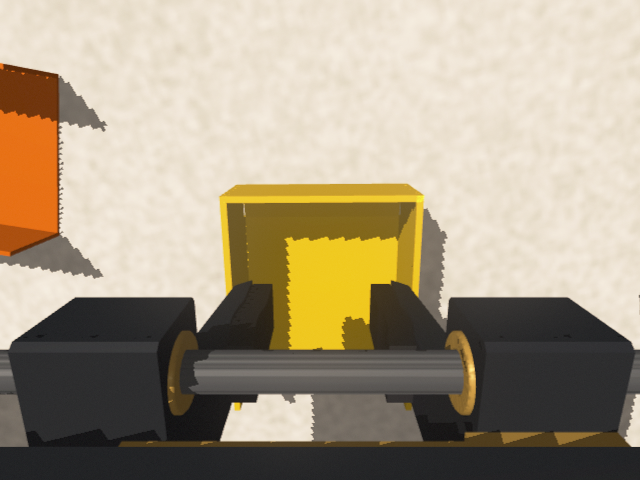

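The yellow tray's back rim runs from (222,198) to (422,198) and the fingers sit symmetrically at about 255 and 390, 25 mm short of contact. Lowering and pushing.

Emit:
step_arm:
  increments:
    - [[0,0,-1.5],[0,0,0]]
    - [[0,0,-1.5],[0,0,0]]
    - [[0,0,-1.5],[0,0,0]]
    - [[0,0,-1.2],[0,0,0]]
    - [[0,0,-0.6],[0,0,0]]
    - [[0.2,0.6,0],[0,0,0]]
    - [[0.2,0.6,0],[0,0,0]]
    - [[0.2,0.6,0],[0,0,0]]
    - [[0.1,0.6,0],[0,0,0]]
    - [[0.2,0.6,0],[0,0,0]]

```text
clock: 17.45
tool_pos: [0.4855, -0.2788, 0.0182]
eef_rot: [0.795, 0.606, -0.0, 0.001]
contact_force: [-0.7, -1.8, 0.7]
opening: 0.417
finger_force: 1.4
```

Emit:
step_arm:
  increments:
    - [[0.3,1.2,0],[0,0,0.5]]
    - [[0.3,1.5,0],[0,0,0.8]]
    - [[0.3,1.5,0],[0,0,0.8]]
    - [[0.3,1.5,0],[0,0,0.8]]
    - [[0.3,1.5,0],[0,0,0.8]]
    - [[0.3,1.5,0],[0,0,0.8]]
    - [[0.3,1.5,0],[0,0,0.8]]
    - [[0.3,1.5,0],[0,0,0.8]]
    - [[0.3,1.5,0],[0,0,0.8]]
    - [[0.3,1.5,0],[0,0,0.8]]

```text
clock: 18.45
tool_pos: [0.5154, -0.1304, 0.0177]
eef_rot: [0.752, 0.659, -0.0, -0.0]
contact_force: [-0.6, -2.3, 0.7]
opening: 0.42
finger_force: 1.1
```

Emit:
step_arm:
  increments:
    - [[0.4,1.6,0],[0,0,0.8]]
    - [[0.4,1.6,0],[0,0,0.8]]
    - [[0.4,1.6,0],[0,0,0.8]]
    - [[0.4,1.6,0],[0,0,0.8]]
    - [[0.4,1.6,0],[0,0,0.8]]
    - [[0.4,1.6,0],[0,0,0.8]]
    - [[0.4,1.6,0],[0,0,0.8]]
    - [[0.4,1.6,0],[0,0,0.4]]
    - [[0.4,1.6,0],[0,0,0]]
    - [[0.4,1.6,0],[0,0,0]]

```text
clock: 19.45
tool_pos: [0.5547, 0.0296, 0.0176]
eef_rot: [0.717, 0.697, -0.0, -0.0]
contact_force: [-0.1, -2.3, 1.4]
opening: 0.42
finger_force: 1.1
```

Emit:
step_arm:
  increments:
    - [[0,1.5,0],[0,0,0.3]]
    - [[0,1.5,0],[0,0,0.2]]
    - [[0,1.5,0],[0,0,0]]
    - [[0,1.5,0],[0,0,0]]
    - [[0,1.5,0],[0,0,0]]
    - [[0,1.5,0],[0,0,0]]
    - [[0,1.5,0],[0,0,0]]
    - [[0,1,0],[0,0,0]]
    - [[0,0,0],[0,0,0]]
    - [[0,0,0],[0,0,0]]

```text
clock: 20.45
tool_pos: [0.5551, 0.1438, 0.0176]
eef_rot: [0.714, 0.7, 0.0, -0.0]
contact_force: [-0.1, -0.8, 0.3]
opening: 0.421
finger_force: 0.0
```

Run:
```python
from h import *
s=r.get_state();print(s['tool_pos'],s['contact_force'])
im,d,c=snap('wrist'); save(im,'w7.png'); P=pts(d,c)
rim(P,mask(im,'yellow'),.034,.052,np.arange(.06,.2,.02),np.arange(.51,.62,.02))
print('orange');rim(P,mask(im,'orange'),.045,.066,np.arange(.2,.4,.02),[])
print('blue');rim(P,mask(im,'blue'),.05,.07,np.arange(.2,.4,.02),[])
```

```text
[0.55510701 0.14384954 0.01763338] [-0.09408076 -0.80801548  0.28096757]
y 0.16 5595 [0.5087 0.5526 0.5941]
x 0.51 428 [0.1602 0.1617 0.1622]
x 0.53 633 [0.1582 0.1613 0.162 ]
x 0.55 632 [0.1582 0.161  0.1616]
x 0.57 646 [0.1579 0.1607 0.1614]
x 0.59 951 [0.1475 0.1592 0.161 ]
orange
y 0.24 1379 [0.4959 0.4991 0.6134]
blue
y 0.22 62 [0.6203 0.622  0.6235]
y 0.24 899 [0.4803 0.4817 0.6234]
```

Emit:
step_arm:
  increments:
    - [[0,1.3,0.2],[0,0,0]]
    - [[0.1,1.5,0.2],[0,0,0]]
    - [[0.1,1.5,0.2],[0,0,0]]
    - [[0,1.5,0.2],[0,0,0]]
    - [[0.1,1.5,0],[0,0,0]]
    - [[0,1.5,0],[0,0,0]]
    - [[0.1,1.5,0],[0,0,0]]
    - [[0,1.5,0],[0,0,0]]
    - [[0.1,1.5,0],[0,0,0]]
    - [[0,1.2,0],[0,0,0]]

```text
clock: 21.5
tool_pos: [0.5602, 0.2903, 0.0257]
eef_rot: [0.714, 0.7, 0.0, -0.0]
contact_force: [0.1, -2.1, 1.2]
opening: 0.422
finger_force: 1.0
```

Emit:
step_arm:
  increments:
    - [[0,1,0],[0,0,0]]
    - [[0,1,0],[0,0,0]]
    - [[0.1,1,0],[0,0,0]]
    - [[0,0.8,0],[0,0,0]]
    - [[0,0.6,0],[0,0,0]]
    - [[0,0.4,0],[0,0,0]]
    - [[0,0.2,0],[0,0,0]]
    - [[0,0,0],[0,0,0]]
    - [[0,0,0],[0,0,0]]
    - [[0,0,0],[0,0,0]]

```text
clock: 22.5
tool_pos: [0.5613, 0.3381, 0.0259]
eef_rot: [0.714, 0.7, 0.0, -0.0]
contact_force: [-0.7, -1.1, 0.5]
opening: 0.422
finger_force: 0.7
```

Run:
```python
from h import *
s=r.get_state();print(s['tool_pos'],s['contact_force'])
im,d,c=snap('wrist'); save(im,'w8.png'); P=pts(d,c)
for k,a,b in (('yellow',.034,.062),('orange',.045,.066),('blue',.05,.07)):
    print(k);rim(P,mask(im,k),a,b,np.arange(.34,.4,.02),[.53,.56,.59])
    Q=P[mask(im,k)];print(np.percentile(Q[:,2],99.5))
```

```text
[0.56130664 0.33812595 0.0258564 ] [-0.72956038 -1.05431257  0.53439329]
yellow
y 0.34 251 [0.5986 0.5996 0.6018]
y 0.36 1465 [0.5131 0.544  0.5969]
x 0.53 326 [0.354  0.3555 0.357 ]
x 0.56 328 [0.3534 0.3549 0.3564]
x 0.59 343 [0.348  0.3543 0.3558]
0.1164924894703168
orange
y 0.34 3 [0.541  0.5418 0.5421]
y 0.36 1353 [0.498  0.5014 0.6155]
x 0.53 578 [0.3681 0.3707 0.3713]
x 0.56 590 [0.3677 0.3702 0.3709]
x 0.59 605 [0.367  0.3697 0.3704]
0.09453707081192021
blue
y 0.36 1496 [0.481  0.484  0.6262]
y 0.38 6304 [0.4824 0.5633 0.6257]
x 0.53 605 [0.3828 0.385  0.386 ]
x 0.56 523 [0.3822 0.3841 0.3853]
x 0.59 468 [0.3817 0.3834 0.3847]
0.06106451088372568
```

Emit:
step_arm:
  increments:
    - [[-0.2,-0.5,0],[0,0,0]]
    - [[0,-1,0],[0,0,0]]
    - [[0,0,1.5],[0,0,0]]
    - [[0,0,2.5],[0,0,0]]
    - [[0,0,3],[0,0,0]]
    - [[0,0,4],[0,0,0]]
    - [[0,-4,2],[0,0,0]]
    - [[0,-4,0],[0,0,0]]
    - [[0,-4,0],[0,0,0]]
    - [[0,-4,0],[0,0,0]]

```text
clock: 23.55
tool_pos: [0.5595, 0.162, 0.1572]
eef_rot: [0.714, 0.7, 0.001, 0.0]
contact_force: [-0.2, -0.5, -1.2]
opening: 0.421
finger_force: 0.0
```

Emit:
step_arm:
  increments:
    - [[-1,-4,0],[0,0,0]]
    - [[-1,-4,0],[0,0,0]]
    - [[-1,-4,0],[0,0,0]]
    - [[-1,-4,0],[0,0,0]]
    - [[-1,-3,0],[0,0,0]]
    - [[0,0,0],[0,0,0]]
    - [[0,0,0],[0,0,0]]
    - [[0,0,0],[0,0,0]]
    - [[0,0,0],[0,0,0]]
    - [[0,0,0],[0,0,0]]

```text
clock: 24.55
tool_pos: [0.5097, -0.0254, 0.1557]
eef_rot: [0.713, 0.701, 0.0, -0.0]
contact_force: [-0.0, 0.5, -0.6]
opening: 0.419
finger_force: 0.0
```

Run:
```python
from h import *
im,d,c=snap('top'); save(im,'t9.png'); P=pts(d,c)
for k,a,b in (('yellow',.034,.056),('orange',.045,.062),('blue',.053,.066)):
    m=mask(im,k)&(P[...,2]>a)&(P[...,2]<b)&(abs(P[...,0]-.555)<.1)&(abs(P[...,1]-.3)<.11)
    Q=P[m]; print(k,cv2.minAreaRect(Q[:,:2].astype(np.float32)),np.percentile(Q[:,2],95))
```

```text
yellow ((0.5583173632621765, 0.2896507680416107), (0.11235339194536209, 0.0907093808054924), 89.8026123046875) 0.05208752457986016
orange ((0.5580093264579773, 0.30308419466018677), (0.13624686002731323, 0.11923210322856903), 89.36905670166016) 0.057739717826337564
blue ((0.5542763471603394, 0.30426549911499023), (0.15940620005130768, 0.14685703814029694), 89.05166625976562) 0.0631232251741529
```

View pics/t9.png

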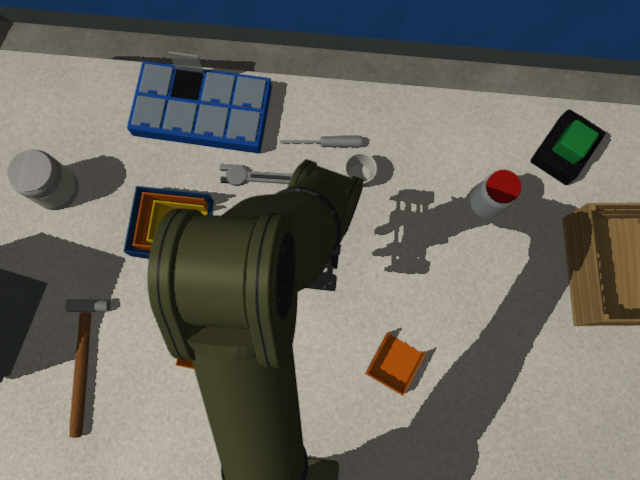

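Top view: the nest is at (170,222), partly hidden by the arm. Yellow now sits about 13 mm forward in orange, so it slid off the heel. I'll check with the scene view.

Run:
```python
from h import *
im,d,c=snap('scene'); P=pts(d,c)
for k,a,b in (('yellow',.034,.056),('orange',.045,.062),('blue',.053,.066)):
    m=mask(im,k)&(P[...,2]>a)&(P[...,2]<b)&(abs(P[...,0]-.555)<.1)&(abs(P[...,1]-.3)<.11)
    Q=P[m]; print(k,len(Q),cv2.minAreaRect(Q[:,:2].astype(np.float32)),np.percentile(Q[:,2],[50,95]),Q[:,1].min(),Q[:,1].max())
    s=Q[Q[:,1]>Q[:,1].max()-.02]; f=Q[Q[:,1]<Q[:,1].min()+.02]; print(np.percentile(s[:,2],90),np.percentile(f[:,2],90))
```

```text
yellow 626 ((0.5570307970046997, 0.29095160961151123), (0.10943896323442459, 0.0932135283946991), 88.7918472290039) [0.04520555 0.05020109] 0.235301757574892 0.3459242937671823
0.04959266727645816 0.04871222336165073
orange 593 ((0.5561676025390625, 0.30373814702033997), (0.13491907715797424, 0.12257960438728333), 89.17181396484375) [0.05227328 0.05581824] 0.23544078017317538 0.37163907310194766
0.05528579730123098 0.05542300612896246
blue 310 ((0.5548924207687378, 0.30655327439308167), (0.15537458658218384, 0.1460738182067871), 88.7333755493164) [0.05776107 0.06115547] 0.2273039473860845 0.3854008516844274
0.060941075269011755 0.06122813790161731
```

Both views agree: yellow is -13 mm in orange (limit -18.5), its front is flush with orange's, and the trays are level and at rest. Handing in.

```bash
python3 -c "
from plant import r
print(r.finish_job())"
```

```text
the job is handed in; nothing more can be done
None
```

The job is handed in with no verdict returned: yellow is nested in orange and orange in blue, all level and inside the limits by my measurements (yellow sits 13 mm forward in orange, limit 18.5), the wrench lies flat and clear of the trays, and the jar, cup and driver look undisturbed in the last top view.

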